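Nip a bracket in the bench holding fixture and lock its cam lever

ROBOT

A 6-joint arm with a two-finger parallel gripper is mounted at the origin on the work surface. World frame = base frame: x ahead of the robot, y to its left, z up, the work surface at z = 0. Lengths are in m, angles in rad, forces in N, time in s.
With the tool pointing down it reaches from about 0.375 to 0.9 m from the base axis. Payload 3.1 kg.
Tool frame: the origin (TCP) lies at the centre of the arm's flange, where the gripper is bolted on; the fingertips stand 182 mm ahead of it and the grasp point (between the pads) lies 164 mm ahead of it; z points along the fingers, y is the line along which they close (so a half turn about z gives the same grasp; the last joint's range is limited). The gripper opens to 87 mm and grips with 3 to 60 N. Pads are 19 mm wide; open, the fingers measure 117 mm over their backs; the gripper's body (75 mm by 190 mm) begins 51 mm behind the grasp point.
Start: joints at [1.113, 0.527, 1.433, -0, 1.181, -0.178], TCP at [0.172, 0.601, 0.405] pointing down, gripper open.
Joint ranges: [-3.08, 3.08], [-0.75, 2.2], [0.22, 2.44], [-1.43, 4.57], [0, 2.65], [-2.85, 2.85]. Speed limits (rad/s): [2.79, 2.79, 3.14, 3.14, 3.14, 3.14].

INTERFACE

Orientations are given as a unit quaternion [x, y, z, w].
In Python, from rig import * gives the robot as it stands.
- The arm moves only by the tool move_arm, never from a script. Its argument "commands" is a list that holds one entry, the list of rows, each a list of 6 numbers: the shift along the tool's x, y, z in units of 40 mm (1.0 is 40 mm), then the turn, a rotation vector about the tool's x, y, z in rad. A call has 1 to 12 rows; each row is the pose to reach, as a shift and turn from the pose commanded when the call began, along the tool's axes at that moment; what a row does not reach only later rows make up. A row lasts 1/8 s, in which the tool goes at most 62.5 mm and 10.7 degrees, less where a joint would pass 70% of its speed; a pose out of reach is approached as far as the arm can. A call with a gripper value outside its range is refused whole. "claw" is the closure, from -1 (fully open) to 1 (shut), so that 0 is half open, set as the call begins (left out, the last holds). The fingers move at their own pace and stop on an object; "squeeze" is the grip in N (left out, the last holds). Time passes only in rows, so rows that repeat a pose let the fingers close. It gives the time, the measured TCP pose, the force, the opening and the grip force at its end, in the units of the state.
- get_obs(): the state, without advancing time (a new reading comes with each control period).
- camera(name): name is "scene" or "top" or "wrist"; returns a dict with "pixels" (400x640x3 uint8, blue, green, red), "range_z" (400x640 float32, m along the optical axis (not along the pixel's ray), 0 where there is no reading), "camera_matrix" (3x3 intrinsics, pixels), "extrinsics" (4x4, takes a point from world to camera coordinates). Camera axes: x right, y up, looking along -z (the intrinsics and any distortion apply to the point x, -y, -z); pixel columns grow to the right and rows downward; lengths in m; the calibration is good to about 2 mm. A picture is of the moment at which its call begins.
- hand_in(): hands the job in; it is judged then, once.
The state is a dict: "time": time; "q": joint angles; "joint_velocities": joint speeds; "joint_torque": joint torques, N m; "position": TCP position; "tool_rot": TCP orientation; "ft_force": force on the tool from outside, world axes, zero at the start; "moment": the same for the moment, N m; "grip_width": finger opening in m; "grip_force": force on a finger pad.
Only numpy, scipy, OpenCV 4.12 (cv2) and the standard library are available. Lean on these libraries where they do the work, as an engineer would, in place of code of your own. Each camera call takes 0.05 s, during which the arm holds its last target. There are 200 camera calls.

TASK

Push the fixture's sliding square bar in until its pad nips the aluminium bracket flush against the fence. Then throw the cam lever over centre, all the way to its other stop, so that the bar is locked with the bracket still nipped. Leave the hub, the parts bin and the carton where they are.

Things in the scene. Friction and masses are not known exactly. Their poses are not given: they have to be found in the camera images.
- fixture: fixed holding fixture: dark steel base plate 300 x 140 x 12 mm on the bench, a steel fence at one end, a grey guide block at the other, a square steel bar lying level through the block. +x: the way the bar is pushed, to the fence; +y level, across the bar; z up. Origin on the bench top under the bar; plate x -120 to 180 mm, y -70 to 70; block x -105 to -15, y -27 to 27, top 72 mm above the bench
- fence_face (a point): centre of the fence's face that looks at the bar (a face square to fixture x, 120 mm wide, its top 74 mm above the bench), at the height of the bar's axis, 47 mm above the bench. Axes as the fixture's.
- pad_face (a point): centre of the flat front face of the rubber pad (24 x 24 mm) on the inner end of the bar, 47 mm above the bench. The bar: loose, 22 x 22 mm, 0.75 kg, slides along fixture x in the guide block with about 1 mm of play and some 5 N of friction, stays where it is left. Axes as the fixture's.
- tail_face (a point): centre of the flat rear face of the black push plate (40 x 40 mm, 10 mm thick) on the bar's outer end, 47 mm above the bench; pushing it towards fixture +x slides the bar in. 210 mm behind pad_face; it overhangs the bare bench beyond the base plate, with free space behind it. Axes as the fixture's.
- lever_pivot (a point): the middle of the cam lever's hinge pin, over the guide block, 80 mm above the bench; the pin lies along fixture x, between two low ears (tops 94 mm above the bench, 52 mm wide across the bar). Axes as the fixture's.
- lever_tip (a point): the free end of the cam lever, 100 mm from the hinge axis: a steel bar 16 mm wide and 10 mm thick, its outer 40 mm a black grip 22 mm wide and 14 mm thick. Open it stands up, leaning to fixture +y, 65 degrees above level; it swings over the top and down to fixture -y.
- lever (a joint): cam lever angle, rad: 0 open (leaning to fixture +y), 0.44 upright, 1.85 shut stop on the fixture -y side, 9 degrees above level. From 0.6 its cam presses on the bar and resists (up to about 0.4 N m: some 5 N on the grip), 1.40 is dead centre, well beyond it the lever goes shut by itself. Below 0.6 it stays where it is left.
- bracket_center (a point): centre (half-way up, 28 mm above the base plate) of the loose bracket: folded aluminium U, open on top, 80 mm long (its x, along the bar), 70 wide, 56 high, walls 5 mm, about 0.35 kg. It stands on the plate between pad and fence, a little askew, touching neither; the bar pushes it along, and a firm push (some 15 N) squares it up on the fence. Its upright end walls face pad and fence.
- hub: bystander: steel wheel hub, 130 mm across, 34 mm high, origin under its centre on the bench
- parts_bin: bystander: blue open parts bin 140 x 110 x 75 mm, origin under its centre on the bench
- carton: bystander: closed cardboard box 120 x 90 x 70 mm, origin under its centre on the bench
Things that resemble listed ones, but are neither listed nor needed, are in the scene too. Leave any blue, purple or turquoise look-alike of the part that bears pad_face alone.

How it is judged:
By the outcome, as a careful person would: the job done as asked, in the order asked, and still so for the second after the job is handed in, with the robot touching nothing.
It also fails if it takes over 54 s, if anything falls off the work surface, if the arm or the gripper's body presses on something with over 40 N, if the wrist force passes 120 N, or if a joint passes its speed limit or range.

## Working session

There is one attempt and no reset: what is moved stays moved. The work goes in short steps, Python scripts to look and compute and a tool call to move; the robot and the scene stay as the last step left them, time stands still between calls to the robot, and variables do not carry over. Pictures are saved under pics/ and viewed, at most 13 in all, crops included, and the job is handed in when it is done.

Besides the shell and the picture viewer there is one more tool, called after "Emit:" as name(argument=value, ...), one argument or row to a line, values as JSON. move_arm: Moves the arm, as the interface text tells. Its arguments: {"type":"object","properties":{"commands":{"type":"array","items":{"type":"array","items":{"type":"array","items":{"type":"number"}}}},"claw":{"type":"number"},"squeeze":{"type":"number"}},"required":["commands"]}

```bash
mkdir -p pics; cat > h.py <<'E'
from rig import *
import numpy as np, cv2
from scipy.spatial.transform import Rotation as R
def world(c):
    z=c["range_z"];K=c["camera_matrix"];v,u=np.mgrid[0:400,0:640]
    p=np.stack([(u-K[0,2])/K[0,0]*z,-(v-K[1,2])/K[1,1]*z,-z,np.ones_like(z)],-1)
    w=(p@np.linalg.inv(c["extrinsics"]).T)[...,:3]; w[z==0]=np.nan; return w
E
python3 - <<'E'
from h import *
for n in("top","scene"):
    c=camera(n);cv2.imwrite(f"pics/{n}0.png",c["pixels"]);np.savez(f"{n}0.npz",w=world(c),**c)
    print(c["camera_matrix"],np.linalg.inv(c["extrinsics"])[:3])
o=get_obs();print(o)
E
```

```text
[[438.4491456    0.         316.14183392]
 [  0.         438.4491456  205.03926699]
 [  0.           0.           1.        ]] [[-0.02258591  0.99844152 -0.05103349  0.51336982]
 [-0.99967247 -0.02316929 -0.01086869  0.02730971]
 [-0.01203416  0.0507713   0.9986378   1.57836609]]
[[427.92447701   0.         318.12670027]
 [  0.         427.92447701 198.90799234]
 [  0.           0.           1.        ]] [[-0.3642324  -0.73285355  0.5746829   1.30915351]
 [ 0.93130578 -0.28799287  0.22300147  0.30335328]
 [ 0.00207716  0.61642986  0.78740708  1.07335086]]
{'time': 0.1, 'q': array([ 1.11349724e+00,  5.28354716e-01,  1.43379840e+00, -2.28186556e-05,
        1.18140884e+00, -1.78488469e-01]), 'joint_velocities': array([ 0.00054624, -0.00074914, -0.00322286,  0.00274038, -0.00024458,
       -0.00153882]), 'joint_torque': array([-6.08716782e-04, -4.40986991e+01, -1.77149338e+01,  6.34130090e-02,
        5.34204463e-02, -3.93535674e-05]), 'position': array([0.17183062, 0.60058054, 0.40387279]), 'tool_rot': array([ 1.38949853e-01,  9.90298929e-01, -9.38612635e-04, -2.97746273e-04]), 'ft_force': array([-0.42409921, -0.20201883,  0.59010186]), 'moment': array([ 0.00359467,  0.02542096, -0.03269928]), 'grip_force': 0.0, 'grip_width': 0.08696191651915569}
```

View pics/top0.png

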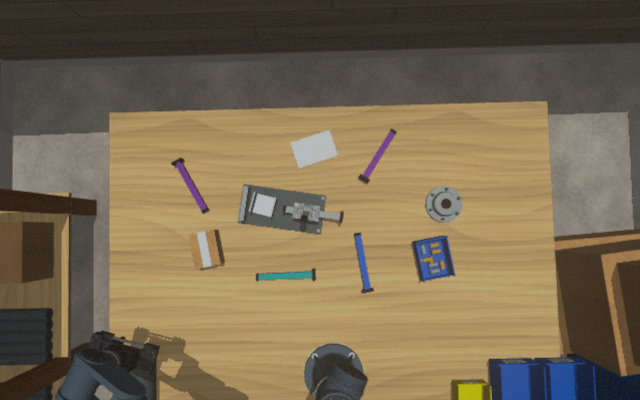

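View pics/scene0.png

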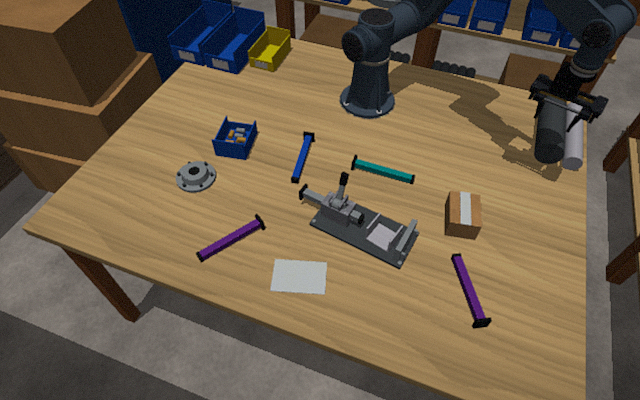

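The top view shows the fixture around (283,208): fence at (243,204), bracket at (263,205), block and lever at (305,212), and tail plate at (341,217). Fixture +x therefore points roughly along world +y. The scene view shows the same layout, with the lever grip at (344,180).

```bash
python3 - <<'E'
from h import *
d=np.load("top0.npz");w=d["w"];s=np.load("scene0.npz");ws=s["w"]
P=w[170:245,225:355].reshape(-1,3)
px=d["pixels"][170:245,225:355].reshape(-1,3).astype(int)
# plate: min-area rect of everything dark & 5<z<20
m=(P[:,2]>.004)&(P[:,2]<.022)&(px.sum(1)<300)&(abs(px[:,0]-px[:,2])<40)
print(m.sum(),cv2.minAreaRect(P[m][:,:2].astype(np.float32)))
for n,W in(("top",P),("scene",ws.reshape(-1,3))):
    W=W[np.isfinite(W).all(1)]
    W=W[(W[:,0]>.4)&(W[:,0]<.72)&(W[:,1]>-.1)&(W[:,1]<.3)]
    for lo,hi in((.055,.085),(.085,.12),(.12,.2)):
        q=W[(W[:,2]>lo)&(W[:,2]<hi)]
        print(n,lo,len(q),q.min(0),q.max(0),q.mean(0))
for n,im,(y,x) in(("top",d["pixels"],(170,225)),("scene",s["pixels"],(165,290))):
    cv2.imwrite(f"pics/{n}c.png",cv2.resize(im[y:y+105,x:x+140],None,fx=5.5,fy=5.5,interpolation=cv2.INTER_CUBIC))
E
python3 -c "
import cv2,numpy as np
a=cv2.imread('pics/topc.png');b=cv2.imread('pics/scenec.png')
cv2.imwrite('pics/both.png',cv2.resize(np.vstack([a,b]),(520,600)) if 0 else cv2.resize(np.hstack([a,b]),(800,300)))"
```

```text
1747 ((0.5729798674583435, 0.10680823773145676), (0.4128090739250183, 0.13955621421337128), 80.79789733886719)
top 0.055 707 [ 0.53011084 -0.04820312  0.05512189] [0.66157533 0.29993596 0.08495578] [0.57818868 0.13197081 0.06792416]
top 0.085 118 [0.53898827 0.05753551 0.08523301] [0.5940097  0.09903482 0.11678575] [0.57118545 0.07762827 0.09464761]
top 0.12 54 [0.53158251 0.07280452 0.12056948] [0.55893532 0.09277246 0.18754032] [0.5446023  0.08182753 0.16284712]
scene 0.055 938 [ 0.52773111 -0.04807827  0.05506403] [0.66510776 0.29998023 0.08485743] [0.58496846 0.1303654  0.06685087]
scene 0.085 201 [0.54618321 0.05882408 0.08532239] [0.59769545 0.1028487  0.11997199] [0.57299127 0.08118081 0.09554323]
scene 0.12 138 [0.53030075 0.07273946 0.12016123] [0.5614416  0.09554577 0.17779874] [0.54969323 0.08494174 0.15332766]
```

View pics/scenec.png

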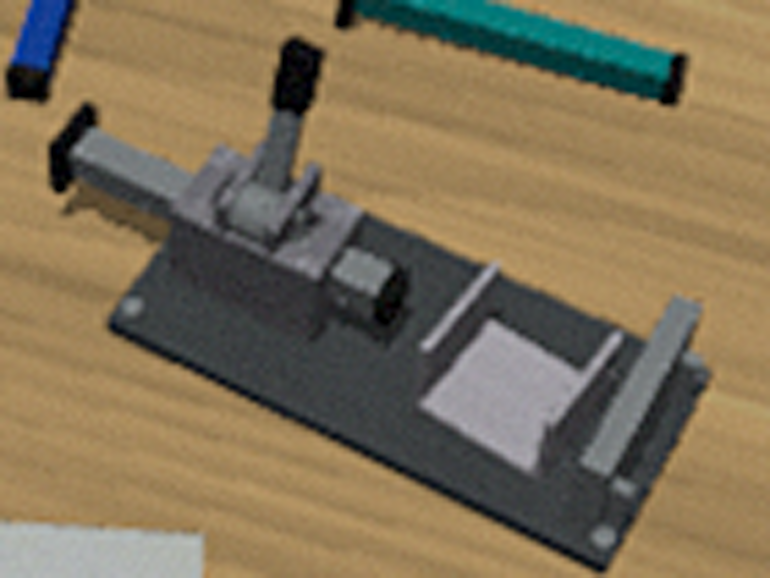

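```bash
python3 - <<'E'
from h import *
def fl(q): 
    r=cv2.minAreaRect(q[:,:2].astype(np.float32)); l=cv2.fitLine(q[:,:2].astype(np.float32),cv2.DIST_L1,0,.01,.01).ravel(); return np.round(r[0],4),np.round(r[1],4),round(r[2],1),np.round(l,4),round(float(np.degrees(np.arctan2(l[1],l[0]))),1),len(q)
for n in("top0","scene0"):
    d=np.load(n+".npz");W=d["w"].reshape(-1,3);px=d["pixels"].reshape(-1,3).astype(int)
    k=np.isfinite(W).all(1)&(W[:,0]>.4)&(W[:,0]<.72)&(W[:,1]>-.08)&(W[:,1]<.27);W=W[k];px=px[k]
    z=W[:,2]
    f=W[(z>.068)&(z<.08)&(W[:,1]>.20)];print(n,"fence",fl(f))
    b=W[(z>.055)&(z<.062)&(W[:,1]>-.04)&(W[:,1]<.035)];print("bar",fl(b))
    t=W[(z>.03)&(z<.07)&(W[:,1]<-.01)&(px.sum(1)<150)];print("tail",fl(t),t.min(0),t.max(0))
    br=W[(z>.058)&(z<.072)&(W[:,1]>.13)&(W[:,1]<.165)];print("br walls",fl(br)) if len(br)>4 else 0
    pl=W[(z>.004)&(z<.022)&(W[:,1]>.0)&(px.sum(1)<330)&(abs(px[:,0]-px[:,2])<30)];print("plate",fl(pl))
    g=W[z>.12];print("grip top",g[g[:,2]>.15].mean(0), g[:,2].max())
    fb=np.isfinite(W[:,0])&(z>.03)&(z<.062)&(W[:,1]>.08)&(W[:,1]<.13);print("pad",fl(W[fb]))
E
```

```text
top0 fence (array([0.5858, 0.2412]), array([0.1015, 0.0357]), 36.2, array([0.7393, 0.6734, 0.5636, 0.2101], dtype=float32), 42.3, 21)
bar (array([ 0.5526, -0.0041]), array([0.0754, 0.0264]), 75.3, array([ 0.1846,  0.9828,  0.5501, -0.0193], dtype=float32), 79.4, 102)Traceback (most recent call last):
  File "<stdin>", line 10, in <module>
  File "<stdin>", line 3, in fl
cv2.error: OpenCV(4.12.0) /io/opencv/modules/imgproc/src/linefit.cpp:50: error: (-215:Assertion failed) count > 0 in function 'fitLine2D_wods'
```

```bash
python3 - <<'E'
from h import *
def fl(q): 
    if len(q)<5: return len(q)
    r=cv2.minAreaRect(q[:,:2].astype(np.float32)); l=cv2.fitLine(q[:,:2].astype(np.float32),cv2.DIST_L1,0,.01,.01).ravel(); return np.round(r[0],4),np.round(r[1],4),round(r[2],1),"line",np.round(l,4),round(float(np.degrees(np.arctan2(l[1],l[0]))),1),len(q),q[:,2].mean().round(4)
for n in("top0","scene0"):
    d=np.load(n+".npz");W=d["w"].reshape(-1,3);px=d["pixels"].reshape(-1,3).astype(int)
    k=np.isfinite(W).all(1)&(W[:,0]>.45)&(W[:,0]<.72)&(W[:,1]>-.08)&(W[:,1]<.32);W=W[k];px=px[k]
    z=W[:,2]
    f=W[(z>.069)&(z<.08)&(W[:,1]>.22)];print(n,"fence",fl(f))
    b=W[(z>.055)&(z<.062)&(W[:,1]>-.04)&(W[:,1]<.035)];print("bar",fl(b))
    t=W[(z>.02)&(z<.072)&(W[:,1]<-.02)];print("tail",fl(t),t.min(0),t.max(0))
    for lo,hi in((.13,.185),(.185,.25)):
        br=W[(z>.058)&(z<.0715)&(W[:,1]>lo)&(W[:,1]<hi)];print("br walls",fl(br))
    pl=W[(z>.006)&(z<.018)&(px.sum(1)<200)&(abs(px[:,0]-px[:,2])<25)];print("plate",fl(pl))
    pt=W[(z>.03)&(z<.066)&(W[:,1]>.1)&(W[:,1]<.145)];print("pad",fl(pt))
    g=W[z>.15];print("grip",g.mean(0), z.max())
    bt=W[(z>.068)&(z<.076)&(W[:,1]>.03)&(W[:,1]<.14)];print("block",fl(bt))
E
```

```text
top0 fence (array([0.6005, 0.2822]), array([0.0417, 0.1188]), 78.2, 'line', array([ 0.9852, -0.1712,  0.5839,  0.2955], dtype=float32), -9.9, 159, np.float64(0.0741))
bar (array([ 0.5526, -0.0041]), array([0.0754, 0.0264]), 75.3, 'line', array([ 0.1846,  0.9828,  0.5501, -0.0193], dtype=float32), 79.4, 102, np.float64(0.0585))
tail (array([ 0.5476, -0.0341]), array([0.0274, 0.0343]), 88.5, 'line', array([ 0.6848, -0.7288,  0.5469, -0.03  ], dtype=float32), -46.8, 64, np.float64(0.0624)) [ 0.53013423 -0.04820312  0.03163937] [ 0.56446889 -0.0203301   0.07160529]
br walls (array([0.5879, 0.1596]), array([0.0715, 0.0273]), 57.8, 'line', array([0.6925, 0.7214, 0.5789, 0.145 ], dtype=float32), 46.2, 39, np.float64(0.0612))
br walls (array([0.5857, 0.1931]), array([0.0052, 0.0672]), 74.8, 'line', array([ 0.9718, -0.2358,  0.5815,  0.1935], dtype=float32), -13.6, 26, np.float64(0.0669))
plate (array([0.5531, 0.1662]), array([0.2822, 0.0721]), 81.3, 'line', array([0.1486, 0.9889, 0.5496, 0.1994], dtype=float32), 81.5, 101, np.float64(0.0123))
pad (array([0.5661, 0.1235]), array([0.0463, 0.03
[... 1053 characters left out ...]
 walls (array([0.5885, 0.1948]), array([0.0057, 0.0656]), 73.6, 'line', array([ 0.9632, -0.2686,  0.5877,  0.196 ], dtype=float32), -15.6, 48, np.float64(0.0655))
plate (array([0.5855, 0.1689]), array([0.2978, 0.1393]), 80.8, 'line', array([0.0247, 0.9997, 0.6103, 0.0847], dtype=float32), 88.6, 1587, np.float64(0.0117))
pad (array([0.5785, 0.1206]), array([0.0482, 0.0484]), 12.0, 'line', array([ 0.6539, -0.7566,  0.5895,  0.1218], dtype=float32), -49.2, 159, np.float64(0.0518))
grip [0.54607009 0.08537602 0.16533286] 0.17779874272545015
block (array([0.5685, 0.0801]), array([0.0911, 0.0566]), 79.8, 'line', array([0.1949, 0.9808, 0.5722, 0.07  ], dtype=float32), 78.8, 243, np.float64(0.0718))
```

```bash
cat >> h.py <<'E'
YAW=np.radians(80.3);EX=np.array([np.cos(YAW),np.sin(YAW),0]);EY=np.array([-EX[1],EX[0],0]);O=np.array([.579,.139,0])
RT=np.column_stack([EX,-EY,[0,0,-1]])   # tool down, tool x = fixture x, tool y = -fixture y
def fix(p): p=np.asarray(p)-O; return np.stack([p@EX,p@EY,p[...,2]],-1)
def to(fx,fy,tipz):
    o=get_obs();R0=R.from_quat(o["tool_rot"]);p=O+fx*EX+fy*EY+[0,0,tipz+.182]
    print("t",o["time"],"shift",np.round(R0.inv().apply(p-o["position"])/.04,2),"turn",np.round((R0.inv()*R.from_matrix(RT)).as_rotvec(),3),"tcp fix",np.round(fix(o["position"]),4),"F",np.round(o["ft_force"],1))
E
python3 - <<'E'
from h import *
to(-.235,0,.222)
for n in("top0","scene0"):
    f=fix(np.load(n+".npz")["w"].reshape(-1,3));f=f[np.isfinite(f).all(1)]
    def h(nm,m,c):
        print(n,nm,np.round(np.percentile(f[m][:,c],[2,10,50,90,98]),4),m.sum())
    z=f[:,2];x=f[:,0];y=f[:,1]
    h("fence top x",(z>.0715)&(z<.08)&(x>.1)&(x<.2)&(abs(y)<.055),0)
    h("fence y",(z>.0715)&(z<.08)&(x>.13)&(x<.2)&(abs(y)<.09),1)
    h("wall x",(z>.05)&(z<.0715)&(x>.03)&(x<.075)&(abs(y)<.05)&(abs(y)>.015),0)
    h("wall2 x",(z>.05)&(z<.0705)&(x>.11)&(x<.145)&(abs(y)<.03),0)
    h("bar y",(z>.055)&(z<.061)&(x<-.115)&(x>-.16),1)
    h("tail x",(z>.06)&(z<.07)&(x<-.165)&(x>-.22)&(abs(y)<.03),0)
    h("tail y",(z>.03)&(z<.07)&(x<-.177)&(x>-.22)&(abs(y)<.05),1)
    h("block y",(z>.069)&(z<.075)&(x<-.03)&(x>-.1)&(abs(y)<.05),1)
E
```

```text
t 0.1 shift [-13.6  -14.13   0.02] turn [-2.000e-03  1.000e-03  1.461e+00] tcp fix [0.3864 0.4791 0.4039] F [-0.4 -0.2  0.6]
top0 fence top x [0.1274 0.1489 0.1553 0.1622 0.164 ] 124
top0 fence y [-0.0547 -0.0448  0.0011  0.0459  0.0572] 127
top0 wall x [0.0489 0.0495 0.0549 0.0577 0.0595] 19
top0 wall2 x [0.1245 0.126  0.1286 0.1316 0.1335] 30
top0 bar y [-0.0088 -0.0072  0.0012  0.0098  0.0115] 58
top0 tail x [-0.1888 -0.1877 -0.1823 -0.1691 -0.1664] 29
top0 tail y [-0.0152 -0.0119  0.0025  0.0162  0.0183] 26
top0 block y [-0.0245 -0.0222  0.0061  0.0258  0.0279] 73
scene0 fence top x [0.1506 0.1519 0.158  0.1644 0.1655] 165
scene0 fence y [-0.0558 -0.0457  0.001   0.0485  0.0569] 178
scene0 wall x [0.0507 0.0524 0.0563 0.0622 0.0629] 44
scene0 wall2 x [0.1271 0.1294 0.1328 0.1362 0.1371] 52
scene0 bar y [-0.0125 -0.0102  0.0015  0.7289  1.2172] 85
scene0 tail x [-0.1879 -0.1864 -0.1809 -0.1763 -0.1685] 42
scene0 tail y [-0.0208 -0.0198 -0.0103  0.0128  0.0181] 71
scene0 block y [-0.0274 -0.0262 -0.0126  0.0202  0.0249] 116
```

Emit:
move_arm(
  commands=[
    [[-1,-1,0,0,0,0.1],[-2,-2.1,0,0,0,0.2],[-3,-3.1,0,0,0,0.32],[-4,-4.2,0,0,0,0.44],[-5,-5.2,0,0,0,0.56],[-6,-6.2,0,0,0,0.68],[-7,-7.3,0,0,0,0.8],[-8,-8.3,0,0,0,0.92],[-9,-9.4,0,0,0,1.04],[-10,-10.4,0,0,0,1.16],[-11,-11.4,0,0,0,1.28],[-11.5,-12,0,0,0,1.4]],
  ],
  claw=1,
  squeeze=10,
)

```text
time: 1.6
position: [0.4834, 0.0102, 0.4046]
tool_rot: [0.746, 0.665, 0.0, 0.0]
ft_force: [-0.3, 0.3, 0.3]
grip_width: 0.0008
grip_force: 0.0
```

```bash
python3 -c "
from h import *
to(-.235,0.001,.10)"
```

```text
t 1.6 shift [-2.39  1.66  3.07] turn [0.001 0.    0.055] tcp fix [-0.1431  0.0725  0.4046] F [-0.3  0.3  0.3]
```

Emit:
move_arm(
  commands=[
    [[-1,0.7,0,0,0,0.055],[-2,1.4,0,0,0,0.055],[-2.4,1.66,0.7,0,0,0.055],[-2.4,1.66,1.7,0,0,0.055],[-2.4,1.66,2.7,0,0,0.055],[-2.4,1.66,3.7,0,0,0.055],[-2.4,1.66,4.4,0,0,0.055],[-2.4,1.66,4.75,0,0,0.055],[-2.4,1.66,4.8,0,0,0.055],[-2.4,1.66,4.8,0,0,0.055]],
  ],
)

```text
time: 2.85
position: [0.5382, -0.0899, 0.2135]
tool_rot: [0.762, 0.647, 0.0, 0.001]
ft_force: [0.1, -0.1, -0.2]
grip_width: 0.0004
grip_force: 0.0
```

```bash
python3 - <<'E'
from h import *
to(-.188-.0095,0.001,.031)
for n in("scene",):
    c=camera(n);cv2.imwrite("pics/a.png",cv2.resize(c["pixels"][110:270,240:440],None,fx=4,fy=3.7))
E
```

```text
t 2.85 shift [0.87 0.02 0.01] turn [0.002 0.    0.006] tcp fix [-0.2325  0.0017  0.2135] F [ 0.1 -0.1 -0.2]
```

View pics/a.png

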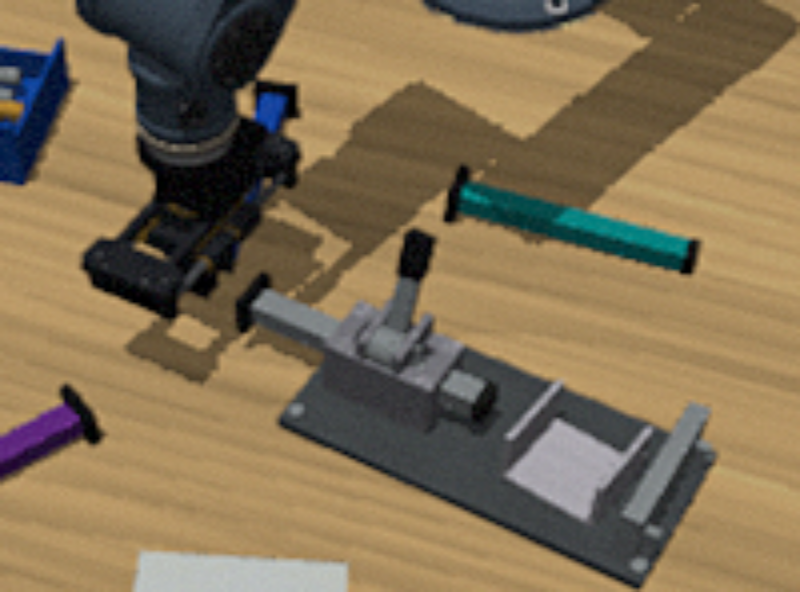

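The gripper is behind the tail plate, at (190,280) in the crop against the tail at (252,302). It is clear of the purple and blue look-alikes, so I start pushing.

Emit:
move_arm(
  commands=[
    [[0.3,0,0,0,0,0],[0.6,0,0,0,0,0],[0.8,0,0,0,0,0],[0.9,0,0,0,0,0],[1.0,0,0,0,0,0],[1.1,0,0,0,0,0],[1.2,0,0,0,0,0],[1.3,0,0,0,0,0],[1.4,0,0,0,0,0],[1.5,0,0,0,0,0],[1.6,0,0,0,0,0],[1.6,0,0,0,0,0]],
  ],
)

```text
time: 4.4
position: [0.5483, -0.0261, 0.2128]
tool_rot: [0.762, 0.647, 0.0, -0.0]
ft_force: [0.4, -1.5, 0.9]
grip_width: 0.0006
grip_force: 1.0
```

```bash
python3 - <<'E'
from h import *
to(-.140-.0095,0.001,.031)
E
```

```text
t 4.4 shift [ 0.46  0.04 -0.01] turn [ 0.    -0.001  0.006] tcp fix [-0.1679  0.0025  0.2128] F [ 0.4 -1.5  0.9]
```

Emit:
move_arm(
  commands=[
    [[0.08,0.02,0,0,0,0],[0.16,0.03,0,0,0,0],[0.24,0.04,0,0,0,0],[0.3,0.04,0,0,0,0],[0.36,0.04,0,0,0,0]],
  ],
)

```text
time: 5.03
position: [0.5515, -0.0132, 0.2127]
tool_rot: [0.762, 0.647, -0.001, -0.0]
ft_force: [-1.8, -7.5, 4.4]
grip_width: 0.0002
grip_force: 3.9
```

Emit:
move_arm(
  commands=[
    [[0.03,0,0,0,0,0],[0.06,0,0,0,0,0],[0.1,0,0,0,0,0]],
  ],
)

```text
time: 5.4
position: [0.552, -0.0097, 0.2127]
tool_rot: [0.762, 0.648, -0.002, -0.0]
ft_force: [-4.1, -12.7, 4.4]
grip_width: 0.0004
grip_force: 6.8
```

```bash
python3 - <<'E'
from h import *
to(-.140-.0095,0.001,.031)
a=[]
for n in("scene","top"):
    c=camera(n);np.savez(n+"1.npz",w=world(c),**c);f=fix(world(c).reshape(-1,3));f=f[np.isfinite(f).all(1)];x,y,z=f.T
    for nm,lo,hi in(("wall",.055,.09),("wall2",.128,.1485)):
        m=(z>.055)&(z<.0715)&(x>lo)&(x<hi)&(abs(y)<.04)&((abs(y)>.016)|(x>.1))
        q=f[m]; print(n,nm,len(q),np.round(np.percentile(q[:,0],[5,50,95]),4),"slope deg",np.degrees(np.arctan(np.polyfit(q[:,1],q[:,0],1)[0])).round(1))
    a.append(c["pixels"])
cv2.imwrite("pics/b.png",np.vstack([cv2.resize(a[0][165:255,310:430],None,fx=5,fy=3.3),cv2.resize(a[1][175:245,230:350],None,fx=5,fy=4)]))
E
```

```text
t 5.4 shift [ 0.04  0.01 -0.01] turn [-0.002  0.002  0.008] tcp fix [-0.1511  0.0015  0.2127] F [ -4.1 -12.7   4.4]
scene wall 30 [0.0687 0.0718 0.075 ] slope deg 2.6
scene wall2 49 [0.1426 0.1459 0.1481] slope deg 1.6
top wall 21 [0.0654 0.0687 0.072 ] slope deg 2.5
top wall2 43 [0.1399 0.1435 0.148 ] slope deg 3.5
```

View pics/b.png

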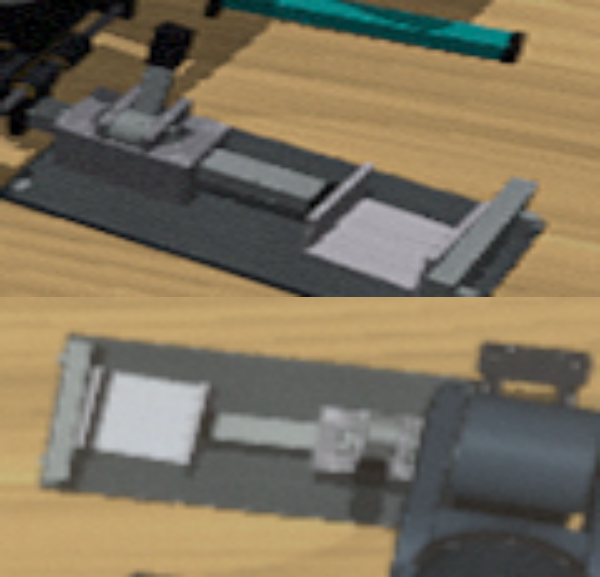

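The bracket has nearly reached the fence, at (100,400) in the lower crop, and is still slightly askew. The force is about 13 N, so I push further to square it up.

Emit:
move_arm(
  commands=[
    [[0.04,0,0,0,0,0],[0.07,0,0,0,0,0],[0.1,0,0,0,0,0],[0.1,0,0,0,0,0]],
  ],
)

```text
time: 6.0
position: [0.5517, -0.008, 0.2127]
tool_rot: [0.761, 0.648, -0.004, -0.0]
ft_force: [-8.5, -21.2, 7.1]
grip_width: 0.0008
grip_force: 11.2
```

Emit:
move_arm(
  commands=[
    [[0.03,0,0,0,0,0],[0.05,0,0,0,0,0],[0.05,0,0,0,0,0]],
  ],
)

```text
time: 6.38
position: [0.5515, -0.0072, 0.2128]
tool_rot: [0.761, 0.649, -0.006, -0.0]
ft_force: [-10.3, -27.9, 8.1]
grip_width: 0.0004
grip_force: 14.4
```

```bash
cat > chk.py <<'E'
from h import *
to(-.140-.0095,0.001,.031)
for n in("scene","top"):
    c=camera(n);np.savez(n+"1.npz",w=world(c),**c);f=fix(world(c).reshape(-1,3));f=f[np.isfinite(f).all(1)];x,y,z=f.T
    for nm,m in(("wall",(z>.055)&(z<.0715)&(x>.06)&(x<.09)&(abs(y)<.04)&(abs(y)>.016)),("fence",(z>.0715)&(z<.08)&(x>.13)&(x<.18)&(abs(y)<.055))):
        q=f[m]; print(n,nm,len(q),np.round(np.percentile(q[:,0],[5,50,95]),4),"slope deg",np.degrees(np.arctan(np.polyfit(q[:,1],q[:,0],1)[0])).round(1))
    m=(z>.02)&(z<.07)&(x<-.12)&(x>-.19)&(abs(y)<.022); print("tail",m.sum(),np.round(np.percentile(x[m],[2,50,98]),4) if m.sum() else 0)
    px=c["pixels"]
    im=px[165:255,310:430] if n=="scene" else px[175:245,230:350]
    cv2.imwrite(f"pics/c_{n}_{get_obs()['time']:.1f}.png",cv2.resize(im,None,fx=6,fy=6,interpolation=cv2.INTER_CUBIC))
E
python3 chk.py; ls pics
```

```text
t 6.375 shift [-0.02  0.04 -0.01] turn [-0.007  0.008  0.01 ] tcp fix [-0.1487  0.0025  0.2128] F [-10.3 -27.9   8.1]
scene wall 33 [0.0689 0.0725 0.0748] slope deg 1.9
scene fence 157 [0.1513 0.1583 0.1655] slope deg -0.5
tail 89 [-0.1502 -0.1311 -0.1207]
top wall 19 [0.0665 0.0689 0.0721] slope deg 2.2
top fence 117 [0.1477 0.1555 0.1629] slope deg -0.6
tail 0 0
a.png
b.png
both.png
c_scene_6.4.png
c_top_6.5.png
scene0.png
scenec.png
top0.png
topc.png
```

View pics/c_scene_6.4.png

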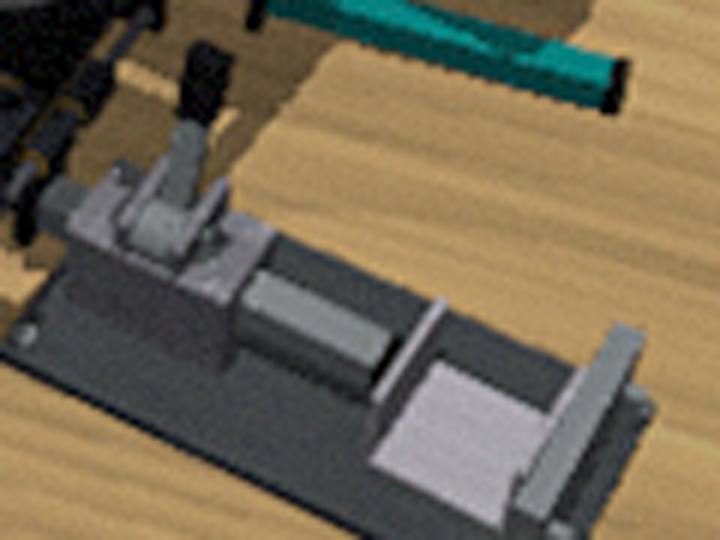

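```bash
cat > ray.py <<'E'
from h import *
import sys
def plane(d,zp):
    K=d["camera_matrix"];E=np.linalg.inv(d["extrinsics"]);v,u=np.mgrid[0:400,0:640]
    r=np.stack([(u-K[0,2])/K[0,0],-(v-K[1,2])/K[1,1],-np.ones(u.shape)],-1)@E[:3,:3].T
    return fix(E[:3,3]+r*((zp-E[2,3])/r[...,2])[...,None])
def rect(d,zp,s=4):   # rectified image of plane zp, x 0.04..0.19, y -.06...06, 4 px/mm
    xs=np.arange(.05,.18,.001/s);ys=np.arange(-.06,.06,.001/s);X,Y=np.meshgrid(xs,ys)
    P=O+X[...,None]*EX+Y[...,None]*EY+[0,0,zp]
    c=P@d["extrinsics"][:3,:3].T+d["extrinsics"][:3,3];K=d["camera_matrix"]
    m=np.stack([K[0,0]*c[...,0]/-c[...,2]+K[0,2],-K[1,1]*c[...,1]/-c[...,2]+K[1,2]],-1).astype(np.float32)
    return cv2.remap(d["pixels"],m,None,cv2.INTER_CUBIC)
if __name__=="__main__":
    out=[]
    for n in("scene1","top1"):
        d=np.load(n+".npz");im=rect(d,.068);out.append(im)
        g=cv2.GaussianBlur(im,(0,0),3).sum(2).astype(float)
        gx=cv2.Sobel(g,cv2.CV_64F,1,0)
        for nm,a,b in(("wall",.058,.08),("fence",.14,.16)):
            i0,i1=int((a-.05)*4000),int((b-.05)*4000)
            for sg in(1,-1):
                r=[(j/4-60,a*1000+np.argmax(sg*gx[j,i0:i1])/4) for j in range(120,361,8) if nm=="fence" or abs(j/4-60)>14]
                r=np.array(r);k,c=np.polyfit(r[:,0],r[:,1],1);k,c=np.polyfit(*r[abs(r[:,1]-k*r[:,0]-c)<1.5].T,1)
                print(n,nm,sg,"slope deg",np.degrees(np.arctan(k)).round(2),"x",c.round(1),"rms",np.std(r[:,1]-k*r[:,0]-c).round(2))
    cv2.imwrite("pics/rect%s.png"%get_obs()["time"],np.hstack([cv2.resize(o,(400,370)) for o in out]))
E
python3 ray.py; ls pics|grep rect
```

```text
scene1 wall 1 slope deg 2.1 x 68.4 rms 0.25
scene1 wall -1 slope deg 1.57 x 74.4 rms 2.94
scene1 fence 1 slope deg -9.66 x 147.1 rms 3.36
scene1 fence -1 slope deg 1.98 x 148.4 rms 0.2
top1 wall 1 slope deg 1.93 x 68.1 rms 0.55
top1 wall -1 slope deg 0.99 x 62.5 rms 1.23
top1 fence 1 slope deg 1.49 x 142.9 rms 0.41
top1 fence -1 slope deg -0.17 x 147.6 rms 2.0
rect6.475.png
```

Emit:
move_arm(
  commands=[
    [[0.03,0,0,0,0,0],[0.06,0,0,0,0,0],[0.06,0,0,0,0,0],[0.06,0,0,0,0,0]],
  ],
)

```text
time: 6.98
position: [0.5512, -0.0062, 0.2128]
tool_rot: [0.761, 0.649, -0.007, -0.0]
ft_force: [-13.6, -35.2, 9.6]
grip_width: 0.0003
grip_force: 18.3
```

```bash
python3 chk.py; sed -i 's/im=rect(d,.068)/im=rect(d,.068);im[:,380:]=rect(d,.074)[:,380:]/;s/("fence",.14,.16)/("wall2",.138,.1445),("fence",.146,.158),("fenceback",.158,.172)/' ray.py; python3 ray.py
```

```text
t 6.975 shift [-0.04  0.05 -0.  ] turn [-0.009  0.011  0.011] tcp fix [-0.1478  0.0029  0.2128] F [-13.6 -35.2   9.6]
scene wall 33 [0.0697 0.0728 0.0748] slope deg 1.2
scene fence 165 [0.1509 0.1588 0.1655] slope deg -0.6
tail 83 [-0.151  -0.1309 -0.1206]
top wall 18 [0.0669 0.0691 0.0721] slope deg 1.1
top fence 113 [0.1476 0.1557 0.1631] slope deg -0.3
tail 0 0
scene1 wall 1 slope deg 1.87 x 68.8 rms 0.37
scene1 wall -1 slope deg 1.54 x 74.7 rms 0.16
scene1 wall2 1 slope deg 3.32 x 142.3 rms 2.15
scene1 wall2 -1 slope deg -2.52 x 140.5 rms 1.15
scene1 fence 1 slope deg -8.2 x 149.1 rms 2.2
scene1 fence -1 slope deg 1.44 x 149.8 rms 0.4
scene1 fenceback 1 slope deg -4.09 x 171.5 rms 5.42
scene1 fenceback -1 slope deg -1.17 x 166.0 rms 0.31
top1 wall 1 slope deg 1.63 x 68.5 rms 0.51
top1 wall -1 slope deg 0.95 x 62.7 rms 1.38
top1 wall2 1 slope deg 1.32 x 143.1 rms 0.48
top1 wall2 -1 slope deg 0.12 x 138.0 rms 0.08
top1 fence 1 slope deg 0.38 x 152.5 rms 2.65
top1 fence -1 slope deg 0.55 x 147.4 rms 1.58
top1 fenceback 1 slope deg -1.57 x 169.6 rms 3.26
top1 fenceback -1 slope deg -0.76 x 163.8 rms 0.61
```

Emit:
move_arm(
  commands=[
    [[0,-0.02,0,0,0,0],[0,-0.04,0,0,0,0],[0.02,-0.04,0,0,0,0],[0.04,-0.04,0,0,0,0]],
  ],
)

```text
time: 7.58
position: [0.5506, -0.0056, 0.2128]
tool_rot: [0.761, 0.649, -0.007, 0.002]
ft_force: [-13.1, -41.9, 7.8]
grip_width: 0.0005
grip_force: 22.2
```

```bash
python3 chk.py;python3 ray.py|grep -E "wall 1|fenceback -1|fence -1"
```

```text
t 7.575 shift [-0.06  0.06 -0.  ] turn [-0.007  0.013  0.012] tcp fix [-0.1473  0.0036  0.2128] F [-13.1 -41.9   7.8]
scene wall 32 [0.0695 0.0726 0.0751] slope deg 1.5
scene fence 164 [0.1513 0.1586 0.1655] slope deg -0.4
tail 81 [-0.1489 -0.1306 -0.1206]
top wall 18 [0.0668 0.069  0.0725] slope deg 1.5
top fence 121 [0.1481 0.1551 0.1629] slope deg -0.4
tail 0 0
scene1 wall 1 slope deg 1.97 x 68.7 rms 0.33
scene1 fence -1 slope deg 1.7 x 149.7 rms 0.6
scene1 fenceback -1 slope deg -1.06 x 166.2 rms 0.25
top1 wall 1 slope deg 1.74 x 68.6 rms 0.4
top1 fence -1 slope deg 0.04 x 147.3 rms 0.65
top1 fenceback -1 slope deg -0.42 x 163.9 rms 0.73
```

```bash
python3 - <<'E'
from ray import *
o=get_obs();F=o["ft_force"];M=o["moment"];print(F,M, "fix F",F@EX,F@EY,"M",M@EX,M@EY,M[2])
a=[cv2.resize(rect(np.load(n+"1.npz"),.071),(400,370)) for n in("scene","top")]
c=camera("wrist");np.savez("wrist1.npz",w=world(c),**c)
cv2.imwrite("pics/d.png",np.vstack([np.hstack(a),np.hstack([cv2.resize(c["pixels"],(368,230)),np.zeros((230,432,3),np.uint8)])]))
E
```

```text
[-12.46374698 -40.72385346   8.11264583] [-6.29527587  1.90737188 -0.1878726 ] fix F -42.241652625226195 5.424021834717324 M 0.819415951193341 6.5266471657761596 -0.18787259674550544
```

View pics/d.png

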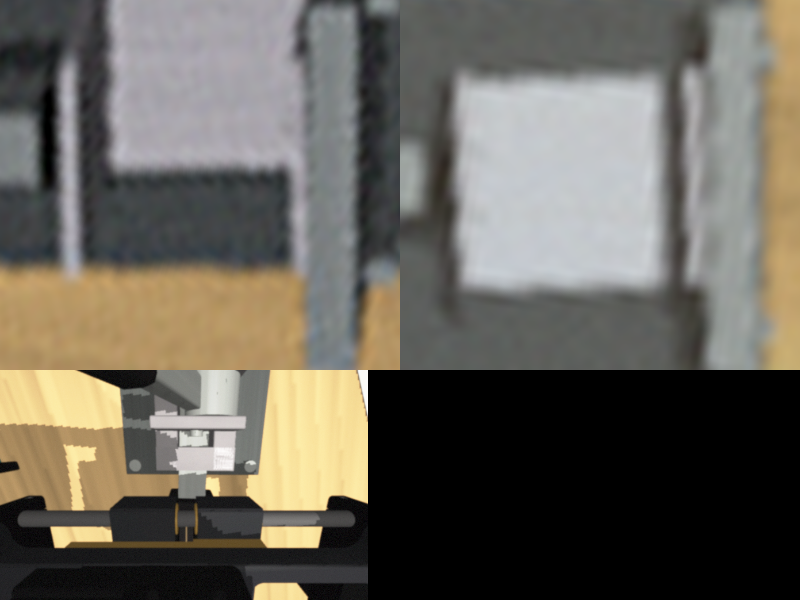

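The bracket's -y corner still stands about 1–2 mm off the fence (scene rectification, gap at (300,50)). The pad's grip on the wall keeps it from turning. I'll release and push again on the tail's +y half, so the bar's play lets the pad follow.

Emit:
move_arm(
  commands=[
    [[-0.2,0,0,0,0,0],[-0.4,0,0,0,0,0],[-0.5,-0.1,0,0,0,0],[-0.5,-0.35,0,0,0,0],[-0.4,-0.35,0,0,0,0],[-0.3,-0.35,0,0,0,0],[-0.2,-0.35,0,0,0,0],[-0.15,-0.35,0,0,0,0],[-0.1,-0.35,0,0,0,0],[-0.08,-0.35,0,0,0,0],[-0.08,-0.35,0,0,0,0]],
  ],
)

```text
time: 9.1
position: [0.5381, -0.0042, 0.2129]
tool_rot: [0.761, 0.649, -0.004, 0.002]
ft_force: [-6.1, -27.0, 2.4]
grip_width: 0.0006
grip_force: 14.0
```

```bash
python3 chk.py;python3 ray.py|grep -E "wall 1|fenceback -1|fence -1"
```

```text
t 9.1 shift [-0.04  0.38 -0.  ] turn [-0.001  0.009  0.01 ] tcp fix [-0.148   0.0162  0.2129] F [ -6.1 -27.    2.4]
scene wall 34 [0.0698 0.0728 0.0747] slope deg 1.0
scene fence 167 [0.1511 0.1578 0.1652] slope deg -0.3
tail 89 [-0.1471 -0.1311 -0.1208]
top wall 18 [0.0675 0.0696 0.0724] slope deg 1.4
top fence 117 [0.1478 0.1553 0.1625] slope deg 0.2
tail 0 0
scene1 wall 1 slope deg 2.06 x 68.8 rms 0.31
scene1 fence -1 slope deg 1.59 x 149.7 rms 0.78
scene1 fenceback -1 slope deg -0.9 x 166.1 rms 0.25
top1 wall 1 slope deg 1.98 x 68.6 rms 0.47
top1 fence -1 slope deg 1.07 x 147.6 rms 1.63
top1 fenceback -1 slope deg -0.5 x 164.0 rms 0.7
```

Emit:
move_arm(
  commands=[
    [[-0.2,0,0,0,0,0],[-0.4,0,0,0,0,0],[-0.4,0.35,0,0,0,0],[-0.4,0.7,0,0,0,0],[-0.4,0.7,0,0,0,0],[-0.3,0.7,0,0,0,0],[-0.2,0.7,0,0,0,0],[-0.1,0.7,0,0,0,0],[-0.05,0.7,0,0,0,0],[0,0.7,0,0,0,0],[0.05,0.7,0,0,0,0]],
  ],
)

```text
time: 10.58
position: [0.5652, -0.0083, 0.2127]
tool_rot: [0.76, 0.65, -0.006, 0.003]
ft_force: [-9.0, -37.7, 1.4]
grip_width: 0.0003
grip_force: 19.4
```

```bash
python3 chk.py;python3 ray.py|grep -E "wall 1|fenceback -1|fence -1"
```

```text
t 10.575 shift [-0.05 -0.31 -0.01] turn [-0.003  0.013  0.013] tcp fix [-0.1475 -0.0112  0.2127] F [ -9.  -37.7   1.4]
scene wall 33 [0.0696 0.0731 0.0752] slope deg 1.2
scene fence 165 [0.1512 0.1585 0.1656] slope deg -0.7
tail 79 [-0.1503 -0.1305 -0.121 ]
top wall 18 [0.0679 0.0697 0.0726] slope deg -0.0
top fence 127 [0.1484 0.1559 0.1634] slope deg 0.1
tail 0 0
scene1 wall 1 slope deg 1.25 x 69.0 rms 0.29
scene1 fence -1 slope deg 1.09 x 149.7 rms 0.39
scene1 fenceback -1 slope deg -0.79 x 166.2 rms 0.24
top1 wall 1 slope deg 1.85 x 68.7 rms 0.46
top1 fence -1 slope deg 1.04 x 147.7 rms 2.5
top1 fenceback -1 slope deg -0.86 x 164.0 rms 0.61
```

Emit:
move_arm(
  commands=[
    [[0,0.05,0,0,0,0],[0.03,0.1,0,0,0,0],[0.06,0.15,0,0,0,0],[0.06,0.05,0,0,0,0],[0.06,0.15,0,0,0,0],[0.06,0.05,0,0,0,0],[0.06,0.15,0,0,0,0]],
  ],
)

```text
time: 11.55
position: [0.5681, -0.0081, 0.2126]
tool_rot: [0.76, 0.65, -0.011, -0.001]
ft_force: [-20.6, -39.4, 12.2]
grip_width: 0.0005
grip_force: 21.0
```

```bash
python3 chk.py;python3 ray.py|grep -E "wall 1|fenceback -1|fence -1"; python3 - <<'E'
from ray import *
a=[cv2.resize(rect(np.load(n+"1.npz"),.071),(400,370)) for n in("scene","top")]
cv2.imwrite("pics/e.png",np.hstack(a))
E
```

```text
t 11.55 shift [-0.06 -0.38 -0.  ] turn [-0.015  0.016  0.014] tcp fix [-0.1469 -0.014   0.2126] F [-20.6 -39.4  12.2]
scene wall 33 [0.0695 0.0731 0.0747] slope deg 1.0
scene fence 164 [0.1511 0.158  0.1653] slope deg -0.3
tail 75 [-0.1477 -0.1303 -0.1208]
top wall 18 [0.0674 0.0693 0.073 ] slope deg 0.9
top fence 128 [0.1481 0.1557 0.1633] slope deg 0.1
tail 0 0
scene1 wall 1 slope deg 1.4 x 69.1 rms 0.34
scene1 fence -1 slope deg 0.83 x 149.9 rms 0.77
scene1 fenceback -1 slope deg -0.88 x 166.2 rms 0.32
top1 wall 1 slope deg 1.18 x 68.8 rms 0.38
top1 fence -1 slope deg 0.08 x 147.4 rms 1.64
top1 fenceback -1 slope deg -1.02 x 163.8 rms 0.59
```

View pics/e.png

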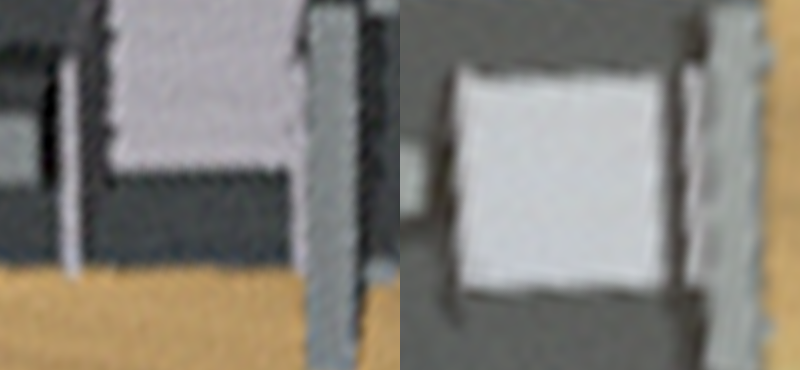

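Releasing the tail and looking from close above with the wrist camera.

Emit:
move_arm(
  commands=[
    [[-0.2,-0.1,0,0,0,0],[-0.5,-0.1,0,0,0,0],[-0.6,-0.1,-0.5,0,0,0],[-0.6,-0.1,-1.8,0,0,0],[-0.6,-0.1,-3.2,0,0,0],[-0.6,-0.1,-4.5,0,0,0],[0.4,0.2,-4.8,0,0,0],[1.6,0.4,-4.8,0,0,0],[2.8,0.4,-4.8,0,0,0],[3.8,0.4,-4.8,0,0,0],[4.2,0.4,-4.8,0,0,0],[4.2,0.4,-4.8,0,0,0]],
  ],
)

```text
time: 13.15
position: [0.6156, 0.1634, 0.4045]
tool_rot: [0.762, 0.648, -0.0, 0.0]
ft_force: [-0.1, 0.4, 0.2]
grip_width: 0.0008
grip_force: 0.0
```

```bash
python3 - <<'E'
from ray import *
to(.05,-.032,.10)
c=camera("wrist");np.savez("wrist2.npz",w=world(c),**c)
E1=np.linalg.inv(c["extrinsics"]);print("cam",fix(E1[:3,3]))
cv2.imwrite("pics/f.png",np.hstack([cv2.resize(c["pixels"],(500,312)),cv2.resize(rect(c,.068),(300,312))]))
E
```

```text
t 13.15 shift [0.5  0.01 3.06] turn [-0.     0.     0.009] tcp fix [ 0.0302 -0.0319  0.4045] F [-0.1  0.4  0.2]
cam [ 0.09559213 -0.03149376  0.38448271]
```

View pics/f.png

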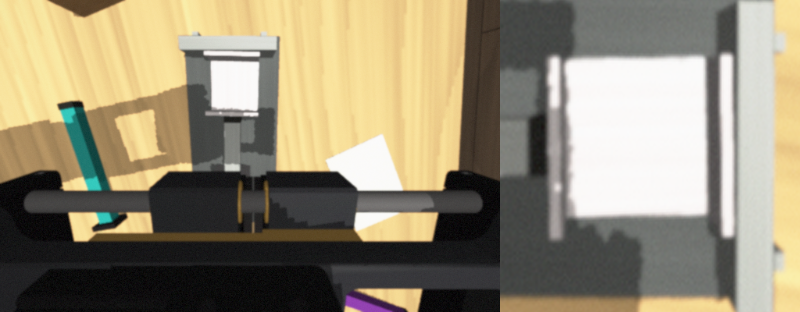

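The wrist rectification on the right shows the near wall at x≈555, the far wall at x≈727 and the fence edge at x≈737. I fit these edges.

```bash
cat > wr.py <<'E'
from ray import *
def fit(d,zp,a,b,sg,ylo,yhi):
    im=rect(d,zp);g=cv2.GaussianBlur(im,(0,0),2).sum(2).astype(float);gx=sg*cv2.Sobel(g,cv2.CV_64F,1,0)
    i0,i1=int((a-.05)*4000),int((b-.05)*4000)
    r=np.array([(j/4-60,a*1000+np.argmax(gx[j,i0:i1])/4) for j in range(int((ylo+60)*4),int((yhi+60)*4),4)])
    for _ in range(4):
        k,c=np.polyfit(r[:,0],r[:,1],1);e=r[:,1]-k*r[:,0]-c;r=r[abs(e)<max(1.5*e.std(),.3)]
    return "%.2f deg x %.1f n %d rms %.2f"%(np.degrees(np.arctan(k)),c,len(r),e.std())
def rep(d):
    print("near wall outer",fit(d,.068,.062,.074,1,-36,-16),"|",fit(d,.068,.062,.074,1,-36,30))
    print("near inner",fit(d,.068,.07,.08,-1,-34,30))
    print("far inner",fit(d,.068,.138,.148,1,-34,26));print("far outer",fit(d,.068,.145,.1515,-1,-34,26))
    print("fence edge",fit(d,.074,.148,.156,1,-50,50));print("fence back",fit(d,.074,.162,.172,1,-50,50))
if __name__=="__main__":
    c=camera("wrist");np.savez("wrist2.npz",w=world(c),**c);rep(c)
E
python3 wr.py
```

```text
near wall outer 0.79 deg x 71.0 n 18 rms 0.15 | 1.06 deg x 71.0 n 44 rms 0.14
near inner 0.82 deg x 76.2 n 43 rms 0.15
far inner 0.71 deg x 145.6 n 57 rms 0.14
far outer 0.58 deg x 151.3 n 60 rms 0.09
fence edge 0.33 deg x 152.3 n 79 rms 0.09
fence back -0.47 deg x 168.7 n 57 rms 0.51
```

Emit:
move_arm(
  commands=[
    [[0.2,0.05,1,0,0,0],[0.4,0.05,2.2,0,0,0],[0.4,0.05,3.4,0,0,0],[0.4,0.05,4.3,0,0,0],[0.4,0.05,4.65,0,0,0],[0.5,0.05,4.65,0,0,0],[0.6,0.05,4.65,0,0,0],[0.7,0.05,4.65,0,0,0],[0.8,0.05,4.65,0,0,0],[0.85,0.05,4.65,0,0,0],[0.85,0.05,4.65,0,0,0]],
  ],
)

```text
time: 14.62
position: [0.6239, 0.194, 0.2203]
tool_rot: [0.762, 0.648, -0.001, 0.002]
ft_force: [-0.3, -8.0, 4.9]
grip_width: 0.0009
grip_force: 4.4
```

Emit:
move_arm(
  commands=[
    [[0.05,0,0,0,0,0],[0.1,0,0,0,0,0],[0.12,0,0,0,0,0],[0.12,0,0,0,0,0]],
  ],
)

```text
time: 15.12
position: [0.6245, 0.1954, 0.2203]
tool_rot: [0.761, 0.649, -0.004, 0.004]
ft_force: [-1.5, -20.7, 7.1]
grip_width: 0.0006
grip_force: 10.4
```

Emit:
move_arm(
  commands=[
    [[-0.2,0,0,0,0,0],[-0.45,0,0,0,0,0],[-0.5,0,-0.8,0,0,0],[-0.5,0,-2.0,0,0,0],[-0.5,0,-3.3,0,0,0],[-0.8,0,-4.4,0,0,0],[-0.97,-0.05,-4.65,0,0,0],[-0.97,-0.05,-4.65,0,0,0]],
  ],
)

```text
time: 16.12
position: [0.6152, 0.1624, 0.4047]
tool_rot: [0.762, 0.647, 0.0, -0.0]
ft_force: [-0.3, 0.2, -0.3]
grip_width: 0.0006
grip_force: 0.0
```

```bash
python3 wr.py; python3 -c "
from h import *
to(-.175,-.013,.222)"
```

```text
near wall outer 0.38 deg x 71.6 n 18 rms 0.15 | 0.01 deg x 71.4 n 56 rms 0.12
near inner -0.59 deg x 76.7 n 57 rms 0.14
far inner -0.32 deg x 146.1 n 60 rms 0.08
far outer -0.00 deg x 151.5 n 60 rms 0.00
fence edge -0.59 deg x 152.5 n 69 rms 0.15
fence back 0.60 deg x 164.0 n 57 rms 0.40
t 16.175 shift [-5.1  -0.5  -0.01] turn [-0.003  0.     0.006] tcp fix [ 0.0293 -0.0316  0.4034] F [-0.2  0.1  0.4]
```

The bracket is square now (near wall 0.0°, far wall 0.0°). I return to the tail for the final firm push.

Emit:
move_arm(
  commands=[
    [[-1.2,-0.3,0,0,0,0],[-2.4,-0.69,0,0,0,0],[-3.6,-0.69,0,0,0,0],[-4.7,-0.69,0,0,0,0],[-5.1,-0.69,0.3,0,0,0],[-5.1,-0.69,1.5,0,0,0],[-5.1,-0.69,2.8,0,0,0],[-5.1,-0.69,4.0,0,0,0],[-5.1,-0.69,4.65,0,0,0],[-5.1,-0.69,4.75,0,0,0],[-4.8,-0.69,4.75,0,0,0],[-4.6,-0.69,4.75,0,0,0]],
  ],
)

```text
time: 17.68
position: [0.5592, -0.0135, 0.2157]
tool_rot: [0.762, 0.647, 0.001, 0.001]
ft_force: [-0.3, -0.4, -0.8]
grip_width: 0.0004
grip_force: 0.0
```

Emit:
move_arm(
  commands=[
    [[0.1,0,0,0,0,0],[0.2,0,0,0,0,0],[0.25,0,0,0,0,0],[0.3,0,0,0,0,0],[0.34,0,0,0,0,0],[0.34,0,0,0,0,0]],
  ],
)

```text
time: 18.42
position: [0.561, -0.0072, 0.216]
tool_rot: [0.761, 0.649, -0.004, 0.004]
ft_force: [-6.2, -29.7, 2.8]
grip_width: 0.0008
grip_force: 15.2
```

Emit:
move_arm(
  commands=[
    [[0.03,0,0,0,0,0],[0.06,0,0,0,0,0],[0.06,0,0,0,0,0],[-0.2,0,0,0,0,0],[-0.6,0,0,0,0,0],[-0.6,0,-0.8,0,0,0],[-0.6,0,-2,0,0,0],[-0.6,0,-3.3,0,0,0],[-0.6,-0.3,-4.5,0,0,0],[-0.3,-1.2,-4.75,0,0,0],[0,-2.2,-4.75,0,0,0],[0,-2.2,-4.75,0,0,0]],
  ],
)

```text
time: 19.92
position: [0.4708, 0.0148, 0.4049]
tool_rot: [0.762, 0.648, -0.001, -0.001]
ft_force: [0.8, -0.6, -1.3]
grip_width: 0.0008
grip_force: 0.0
```

```bash
python3 - <<'E'
from ray import *
to(-.060,.09,.14)
d=camera("top");s=camera("scene")
for c in(d,s):
    f=fix(world(c).reshape(-1,3));f=f[np.isfinite(f).all(1)];m=(f[:,2]>.13)&(f[:,2]<.19)&(f[:,0]>-.09)&(f[:,0]<-.03)&(abs(f[:,1])<.07);print("grip",m.sum(),f[m].mean(0),f[m].min(0),f[m].max(0)) if m.sum() else 0
    f2=f[(f[:,2]>.025)&(f[:,2]<.07)&(f[:,0]<-.118)&(f[:,0]>-.17)&(abs(f[:,1])<.025)];print("tail",len(f2),np.percentile(f2[:,0],[2,50]) if len(f2) else 0)
E
```

```text
t 19.925 shift [ 2.02 -0.08  2.08] turn [-0.003 -0.001  0.009] tcp fix [-0.1406  0.0857  0.4049] F [ 0.8 -0.6 -1.3]
grip 49 [-0.06231274  0.02590833  0.16662734] [-0.07252414  0.01269002  0.13386215] [-0.05084424  0.03762747  0.18209375]
tail 4 [-0.14020763 -0.13537203]
grip 121 [-0.05800319  0.02048989  0.1578671 ] [-0.06976281  0.00845751  0.13030249] [-0.04751622  0.03451372  0.17879258]
tail 110 [-0.13811716 -0.13026214]
```

Emit:
move_arm(
  commands=[
    [[1,-0.1,0,0,0,0],[2,-0.1,0,0,0,0],[2,-0.1,1,0,0,0],[2,-0.1,2,0,0,0],[2,-0.1,2.1,0,0,0],[2,0.4,2.1,0,0,0],[2,0.8,2.1,0,0,0],[2,1.1,2.1,0,0,0],[2,1.4,2.1,0,0,0],[2,1.6,2.1,0,0,0],[2,1.8,2.1,0,0,0]],
  ],
)

```text
time: 21.4
position: [0.5584, 0.0803, 0.3208]
tool_rot: [0.762, 0.647, -0.0, -0.0]
ft_force: [-0.4, 0.3, 0.8]
grip_width: 0.0007
grip_force: 0.2
```

```bash
python3 - <<'E'
from h import *
to(-.060,.015,.14)
E
```

```text
t 21.4 shift [ 0.03 -0.11 -0.03] turn [-0.     0.     0.006] tcp fix [-0.0613  0.0104  0.3208] F [-0.4  0.3  0.8]
```

Emit:
move_arm(
  commands=[
    [[0,0.25,0,0,0,0],[0,0.5,0,0,0,0],[0,0.75,0,0,0,0],[0,0.96,0,0,0,0],[0,1.13,0.08,0,0,0],[0,1.29,0.17,0,0,0]],
  ],
)

```text
time: 22.15
position: [0.6013, 0.0736, 0.3109]
tool_rot: [0.762, 0.647, -0.011, -0.011]
ft_force: [-19.2, 3.1, 7.5]
grip_width: 0.0006
grip_force: 10.4
```

Emit:
move_arm(
  commands=[
    [[0,0.12,0.12,0,0,0],[0,0.22,0.27,0,0,0],[0,0.3,0.4,0,0,0],[0,0.37,0.55,0,0,0],[0,0.43,0.7,0,0,0],[0,0.48,0.8,0,0,0],[0,0.5,0.88,0,0,0],[0,0.5,0.93,0,0,0],[0,0.5,0.95,0,0,0]],
  ],
)

```text
time: 23.28
position: [0.6228, 0.07, 0.2769]
tool_rot: [0.762, 0.648, -0.008, -0.008]
ft_force: [-21.8, 1.6, 25.8]
grip_width: 0.0003
grip_force: 18.6
```

```bash
python3 - <<'E'
from h import *
to(-.060,-.061,.095)
s=camera("scene");cv2.imwrite("pics/g.png",cv2.resize(s["pixels"][140:265,270:430],None,fx=4.5,fy=4.5))
for c in(s,camera("top")):
    f=fix(world(c).reshape(-1,3));f=f[np.isfinite(f).all(1)]
    for y0 in(-.11,-.1,-.09,-.08,-.06,-.05,-.04):
        m=(abs(f[:,0]+.06)<.015)&(abs(f[:,1]-y0)<.005)&(f[:,2]>.02)&(f[:,2]<.2);print(y0,m.sum(),f[m][:,2].max().round(3) if m.sum() else 0,end="; ")
    print()
E
```

```text
t 23.275 shift [ 0.02  0.16 -0.01] turn [-0.023  0.002  0.007] tcp fix [-0.0607 -0.0548  0.2769] F [-21.8   1.6  25.8]
-0.11 0 0; -0.1 12 0.1; -0.09 12 0.189; -0.08 60 0.191; -0.06 24 0.199; -0.05 10 0.109; -0.04 8 0.105; 
-0.11 0 0; -0.1 0 0; -0.09 0 0; -0.08 0 0; -0.06 0 0; -0.05 0 0; -0.04 0 0;
```

View pics/g.png

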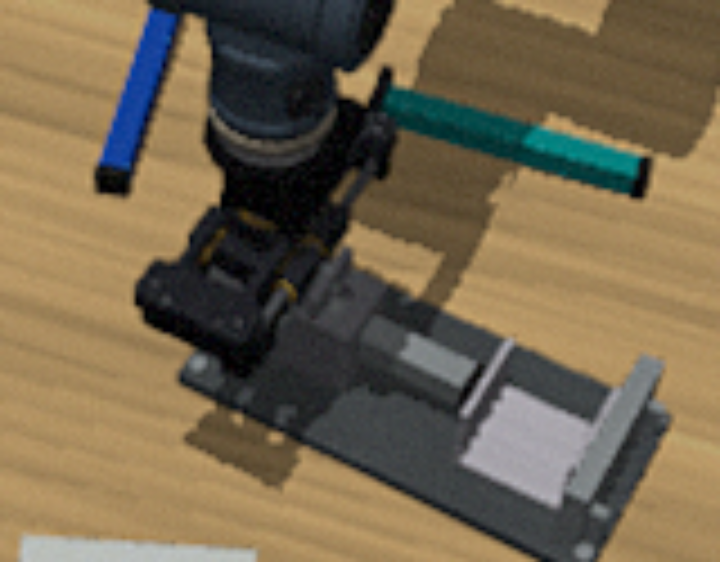

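The lever is under the gripper at the -y side, with its surface at about 0.10 m height at y=-0.10, which matches the shut stop. I lift off and check.

Emit:
move_arm(
  commands=[
    [[0,-0.1,-0.3,0,0,0],[0,-0.1,-1.2,0,0,0],[0,-0.1,-2.4,0,0,0],[0,-0.2,-3.2,0,0,0],[0.6,-0.5,-3.2,0,0,0],[1.6,-0.6,-3.2,0,0,0],[2.3,-0.6,-3.2,0,0,0],[2.3,-0.6,-3.2,0,0,0]],
  ],
)

```text
time: 24.38
position: [0.6206, 0.1652, 0.4043]
tool_rot: [0.761, 0.648, 0.001, 0.001]
ft_force: [0.5, -0.4, 0.2]
grip_width: 0.0007
grip_force: 0.0
```

```bash
python3 wr.py; python3 - <<'E'
from h import *
to(.03,-.032,.222)
s=camera("scene");cv2.imwrite("pics/i.png",cv2.resize(s["pixels"][150:265,280:430],None,fx=4.5,fy=4.5))
f=fix(world(s).reshape(-1,3));f=f[np.isfinite(f).all(1)]
for y0 in(-.1,-.09,-.08,-.07,-.06,-.05,-.04,.03,.04):
    m=(abs(f[:,0]+.06)<.01)&(abs(f[:,1]-y0)<.004)&(f[:,2]>.02)&(f[:,2]<.2);print(y0,m.sum(),f[m][:,2].max().round(3) if m.sum() else 0,end="; ")
E
```

```text
near wall outer -1.87 deg x 71.3 n 16 rms 0.12 | -0.72 deg x 71.7 n 55 rms 0.16
near inner -0.30 deg x 76.4 n 54 rms 0.15
far inner -0.40 deg x 146.1 n 60 rms 0.07
far outer -0.00 deg x 151.5 n 60 rms 0.00
fence edge -0.37 deg x 152.6 n 67 rms 0.09
fence back -0.78 deg x 168.5 n 50 rms 0.24
t 24.425 shift [-0.04 -0.12  0.  ] turn [0.002 0.    0.008] tcp fix [ 0.0317 -0.0366  0.4041] F [-0.2  0.6 -1. ]
-0.1 14 0.104; -0.09 13 0.103; -0.08 14 0.102; -0.07 13 0.101; -0.06 8 0.1; -0.05 14 0.096; -0.04 9 0.095; 0.03 0 0; 0.04 0 0;
```

View pics/i.png

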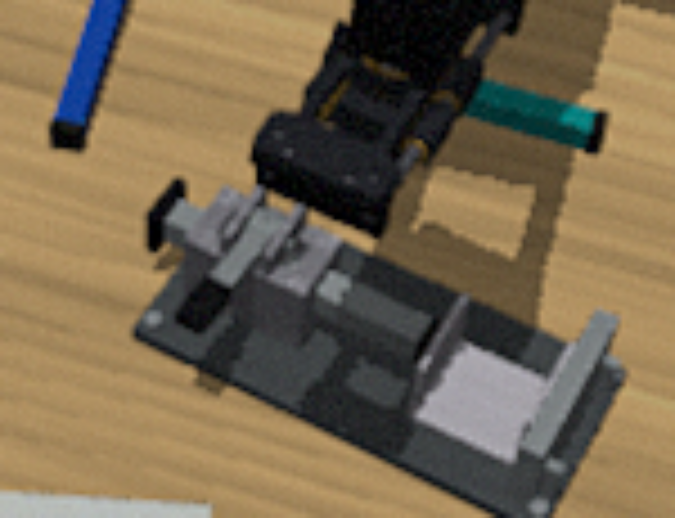

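The lever is shut, with its grip down on the -y side at (200,300). The bracket is parallel to the fence (-0.4° against -0.4°), and the pad at (425,335) is against its wall. Nothing is touching the robot, so I hand in.

```bash
python3 -c "
from rig import *
print(hand_in())"
```

```text
the job is handed in; nothing more can be done
None
```

The job is handed in: the bar is pushed in with the bracket square on the fence to within the camera measurement, and the lever is thrown to its shut stop. I also nudged the bracket's near wall once with the closed fingers, because pushing the bar alone left it slightly askew.

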